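# Clamp the lino block in the proofing jig

### The job

Push the green lino block along its plywood jig until its front edge sits fully home against the aluminium stop, then push the clamp's red handle over and down, past its dead point, until it snaps down and stays locked on the block. Only push with the fingers: do not pick up or tip the block, leave the tin, the jar and the spatula where they are, and finish with the hand clear of everything.

Things in the scene. Friction and masses are not known exactly. Their poses are not given: they have to be found in the camera images.
- jig: Fixed plywood board, 400 x 150 x 12 mm, flat on the table; origin at the centre of its underside. Its x axis runs along its length from the block's end towards the stop and the clamp, z up. On its centre line, in order along x: the block between wooden guides, an aluminium stop bar, a steel toggle clamp with a red handle (cheeks x = 60 to 96 mm, y within 20 mm, top 64 mm above the table).
- guides (a point): Middle of the two wooden guide strips, at x = -70 mm, y = 0, 22 mm above the table in the jig; axes as the jig's. They run along the jig's x from x = -170 to 30 mm, 10 mm wide, 10 mm above the bed, inner faces 42 mm either side of the centre line, and keep the block straight with 2 mm play each side.
- stop_face (a point): Point on the aluminium stop's face, at x = 30 mm, y = 0, 23 mm above the table in the jig; axes as the jig's. The bar is 14 mm thick, top 32 mm above the table. The block is fully home when block_front meets this face.
- hinge (a point): Axis of the clamp's handle and of its hold-down bar, lying along the jig's y: at x = 75 mm, y = 0, 55 mm above the table in the jig; axes as the jig's.
- bar_tip (a point): End of the clamp's steel hold-down bar, 75 mm from the hinge, with a black rubber foot below it. At the start the bar points up and towards the block (0.5 rad above level, tip about 91 mm above the table); linked to the handle, it comes down on the block as the handle goes over. Not to be pushed.
- lever (a joint): Red handle's angle (rad). 0: open, rising at 1.36 rad above horizontal, leaning to the jig's +x. Grows as it is swung over to +x and down: elevation = 1.36 - value. Sprung: light at first, hardest near 0.5 (about 8 N at point grip), dead point 1.0. Let go before that it springs back; past it, it snaps to its stop at 1.35 (level, pointing to +x, top 64 mm above the table) and stays locked.
- grip (a point): Where to push: point on the handle's centre line, 100 mm from the hinge, mid-width of the jig. The red grip is a round bar 18 mm thick, its far end 125 mm from the hinge. Push its upper side, which faces the block's end (jig -x) while it stands up.
- block_rear (a point): Centre of the block's rear face, the face to push: 11 mm above the bed, 23 mm above the table; x points to the block's front, 100 mm ahead. The loose wooden block with green lino top is 100 mm long (along jig x), 80 mm wide, 22 mm high, 0.15 to 0.31 kg, and lies on the bed between the guides, 25 to 70 mm short of the stop.
- block_front (a point): Centre of the block's front face, 11 mm above its underside; x points out of the face towards the stop.
- tin: Bystander: white-topped ink tin with a blue band, 60 mm across, 55 mm high, on the table beside the jig on its -y side, origin at the centre of its underside. Leave alone.
- jar: Bystander: amber jar with black cap, 56 mm across, 75 mm high, on the table beside the jig on its -y side, origin at the centre of its underside. Leave alone.
- spatula: Bystander: ink spatula, 190 mm long, lying flat on the table beside the jig on its +y side, roughly parallel to it; origin under its middle. Leave alone.
Not all that is in view belongs to the job. Leave any yellow look-alike of the part that bears block_rear alone.

How it is judged:
On the way, in this order (a step that is already met when the one before it is completed fails the run):
1. the block is pushed home against the stop while the handle is still open (x of block_front in the frame of stop_face above -0.003 m and z of block_front in the frame of stop_face below 0.003 m and value of joint lever below 0.6 rad), for 0.2 s.
2. the handle is past its dead point and snapped down in lock (value of joint lever above 1.27 rad), for 0.2 s.
At the end, for the whole second after the job is handed in: The handle is locked (joint lever above 1.27 rad, at rest) and the block's front face is within 3 mm of the stop, lying flat on the bed (x of block_front in the frame of stop_face above -0.003 m and z of block_front in the frame of stop_face below 0.003 m and value of joint lever above 1.27 rad and velocity of joint lever between -0.05 and 0.05 rad/s); the robot touches nothing.
It fails at once if the block is lifted, or tipped (z of any of block_rear, block_front in the frame of jig above 0.033 m or angle between block_front's own z axis and vertical above 0.15 rad).
It fails at once if the tin, the jar or the spatula is moved more than 20 mm (distance of any of tin, jar, spatula from where it was at the start of the episode above 0.02 m).
It also fails if it takes over 58 s, if anything falls off the work surface, if the arm or the gripper's body presses on something with over 40 N, if the wrist force passes 120 N, or if a joint passes its speed limit or range.

### The arm

A 7-joint arm with a two-finger parallel gripper is mounted at the origin on the work surface. World frame = base frame: x ahead of the robot, y to its left, z up, the work surface at z = 0. Lengths are in m, angles in rad, forces in N, time in s.
With the tool pointing down it reaches from about 0.4 to 0.85 m from the base axis. Payload 4.5 kg.
Tool frame: the origin (TCP) lies midway between the tips of the shut fingers; the grasp point (between the pads) lies 19 mm behind it; z points along the fingers, y is the direction in which the jaws open and shut (so a half turn about z gives the same grasp; the last joint's range is limited). The gripper opens to 88 mm and grips with 3 to 60 N. Pads are 18 mm wide; open, the fingers measure 123 mm over their backs; the gripper's body (75 mm by 187 mm) begins 45 mm behind the grasp point.
Start: joints at [1.266, 0.689, -0.195, 1.565, 0.157, 0.902, -0.215], TCP at [0.208, -0.589, 0.239] pointing down, gripper open.
Joint ranges: [-3.01, 3.01], [-0.46, 2.08], [-1.47, 1.51], [0.13, 2.56], [-1, 4.14], [0.04, 2.09], [-2.66, 2.66]. Speed limits (rad/s): [2.57, 2.57, 3.14, 3.14, 3.14, 3.14, 3.14].

### API

Orientations are given as a unit quaternion [x, y, z, w].
In Python, from plant import r gives the robot as it stands. The module is installed in compiled form; this text tells all that it offers.
- The arm moves only by the tool carry_out, never from a script. Its argument "commands" is a list of rows, each a list of 6 numbers: the shift along the tool's x, y, z in m, then the turn, a rotation vector about the tool's x, y, z in degrees. In form: [[dx, dy, dz, wx, wy, wz], ...]. A call has 1 to 12 rows; each row is the pose to reach, as a shift and turn from the pose commanded when the call began, along the tool's axes at that moment; what a row does not reach only later rows make up. A row lasts 1/10 s, in which the tool goes at most 50 mm and 8.59 degrees, less where a joint would pass 70% of its speed; a pose out of reach is approached as far as the arm can. A call with a gripper value outside its range is refused whole. "fingers" is the closure in counts, from 0 (fully open) to 255 (shut), set as the call begins (left out, the last holds). The fingers move at their own pace and stop on an object; "grip_force" is the grip in N (left out, the last holds). Time passes only in rows, so rows that repeat a pose let the fingers close. It gives the time, the measured TCP pose, the force and the opening at its end, in the units of the state.
- r.get_state(): the state, without advancing time (a new reading comes with each control period).
- r.snapshot(name): name is "side" or "top" or "wrist"; returns a dict with "img" (480x640x3 uint8, blue, green, red), "intrinsics" (3x3 intrinsics, pixels), "k1" (the pictures are not rectified: a ray, as slopes to the right and down, at radius r is drawn at 1 + k1 r^2 times it, then the intrinsics apply), "extrinsics" (4x4, takes a point from camera to world coordinates); the wrist camera has in their place "tool_from_camera" (4x4, takes a point from camera to tool coordinates, whose origin is the TCP and whose axes are the flange's). Camera axes: x right, y down, z forward; pixel columns grow to the right and rows downward; lengths in m; the calibration is good to about 2 mm. A picture is of the moment at which its call begins: read the wrist's pose just before it. There is no depth.
- r.finish_job(): hands the job in, once; it reports no verdict.
Trained networks look in a picture, given as the dict that the camera call returned (one of the last four; its "shot" number tells which), for a name from the list of things; names that differ only in an ending like _2 or _b are one class to them, and where a whole thing is asked for, a point or a joint stands for the part that bears it (a point fixed in the world has none). Each returns a list of dicts, best first, with "p" (0 to 1); they miss things now and then, are a little off and sometimes report something else, mostly with a low value. They report only what shows in the picture. A call takes as long as a camera call. They do not tell look-alikes from the thing itself.
- r.spot_in(picture, label): "xyz" ([x, y, z] in m, in world coordinates, good to about 4 mm: the middle of the surface that is visible of it).
- r.spot_point(picture, label): "xyz" ([x, y, z] in m, in world coordinates, good to about 4 mm: a listed point, or the origin of a listed thing).
The state is a dict: "clock": time; "q": joint angles; "qd": joint speeds; "joint_torque": joint torques, N m; "tool_pos": TCP position; "eef_rot": TCP orientation; "contact_force": force on the tool from outside, world axes, zero at the start; "moment": the same for the moment, N m; "opening": opening from 0.0 (shut) to 1.0 (fully open).
Only numpy, scipy, OpenCV 4.12 (cv2) and the standard library are available. Lean on these libraries where they do the work, as an engineer would, in place of code of your own. Each camera call takes 0.05 s, during which the arm holds its last target.

## Working session

There is one attempt and no reset: what is moved stays moved. The work goes in short steps, Python scripts to look and compute and a tool call to move; the robot and the scene stay as the last step left them, time stands still between calls to the robot, and variables do not carry over. Pictures are saved under pics/ and viewed, and the job is handed in when it is done.

Besides the shell and the picture viewer there is one more tool, called after "Call:" as a command line: name --pt "numbers of a row" for each row, then --argument value for the rest. carry_out: Moves the arm, as the interface text tells. Its arguments: {"type":"object","properties":{"commands":{"type":"array","items":{"type":"array","items":{"type":"number"}}},"fingers":{"type":"number"},"grip_force":{"type":"number"}},"required":["commands"]}

```bash
mkdir -p pics; cat > h.py <<'E'
import numpy as np, cv2
from scipy.spatial.transform import Rotation as R
from plant import r
def pix(s,P):
    T=np.linalg.inv(np.array(s["extrinsics"]));P=np.atleast_2d(P)
    c=P@T[:3,:3].T+T[:3,3];u=c[:,:2]/c[:,2:]
    u=u*(1+s["k1"]*(u**2).sum(1,keepdims=True));K=np.array(s["intrinsics"])
    return u@K[:2,:2].T+K[:2,2]
def ray(s,uv,z):
    K=np.array(s["intrinsics"],float);d=np.array([s["k1"],0,0,0],float)
    # exact inversion
    y=(np.array(uv,float)-K[:2,2])/[K[0,0],K[1,1]];x=y.copy()
    for _ in range(30): x=y/(1+s["k1"]*(x@x))
    T=np.array(s["extrinsics"]);dr=T[:3,:3]@[x[0],x[1],1];o=T[:3,3]
    return o+dr*(z-o[2])/dr[2]
E
python3 - <<'E'
from h import *
st=r.get_state();print(st)
for n in("top","side"):
    s=r.snapshot(n);cv2.imwrite(f"pics/{n}0.png",s["img"])
    for l in("jig","guides","stop_face","hinge","bar_tip","grip","block_rear","block_front","tin","jar","spatula"):
        print(n,l,[(np.round(d["xyz"],3).tolist(),round(d["p"],2)) for d in r.spot_point(s,l)[:3]])
    print(r.get_state()["clock"])
E
```

```text
{'clock': 0.0, 'q': array([ 1.26580335,  0.68996801, -0.19453924,  1.5663353 ,  0.15730211,
        0.90247626, -0.21512626]), 'qd': array([ 1.09179897e-03, -1.10461529e-03, -4.44655775e-05, -6.56698729e-04,
        1.40638221e-03,  4.29809895e-04,  1.87327720e-04]), 'joint_torque': array([-7.42352804e-04, -5.27560401e+01, -1.26755275e+00, -1.53424466e+01,
       -5.27968642e-02,  6.62271545e-03,  1.39861850e-04]), 'tool_pos': array([ 0.20747874, -0.58889846,  0.23792296]), 'eef_rot': array([ 9.85679730e-01,  1.68625816e-01, -2.07205607e-04, -8.72571254e-04]), 'contact_force': array([ 0.93171616, -0.10901213,  0.76199692]), 'moment': array([-0.03794646,  0.00997141, -0.00305418]), 'opening': 1.0024446691404805}
top jig [([0.496, -0.052, -0.003], 0.87), ([0.671, -0.17, 0.0], 0.16)]
top guides []
top stop_face [([0.506, -0.025, 0.024], 0.56)]
top hinge []
top bar_tip [([0.505, -0.046, 0.089], 0.72)]
top grip [([0.512, 0.038, 0.151], 0.57)]
top block_rear [([0.483, -0.17, 0.021], 0.94), ([0.747, -0.307, 0.004], 0.94), ([0.286, -0.215, 0.011], 0.93)]
top block_front [([0.499, -0.072, 0.0
[... 185 characters left out ...]
, 0.001], 0.65)]
0.6
side jig [([0.501, -0.055, 0.002], 0.85)]
side guides [([0.515, 0.038, 0.152], 0.75)]
side stop_face [([0.505, -0.026, 0.022], 0.71)]
side hinge [([0.514, 0.019, 0.051], 0.9)]
side bar_tip [([0.502, -0.047, 0.091], 0.57)]
side grip [([0.514, 0.038, 0.155], 0.59)]
side block_rear [([0.45, -0.326, 0.01], 0.96), ([0.746, -0.305, 0.013], 0.9), ([0.286, -0.22, 0.014], 0.72)]
side block_front [([0.501, -0.067, 0.025], 0.88), ([0.648, -0.326, 0.017], 0.85), ([0.239, -0.296, 0.011], 0.76)]
side tin [([0.483, -0.169, 0.026], 0.62), ([0.668, -0.172, 0.004], 0.61)]
side jar [([0.692, 0.003, 0.001], 0.83)]
side spatula [([0.355, -0.054, -0.0], 0.7), ([0.515, 0.02, 0.054], 0.43)]
1.2
```

View pics/top0.png

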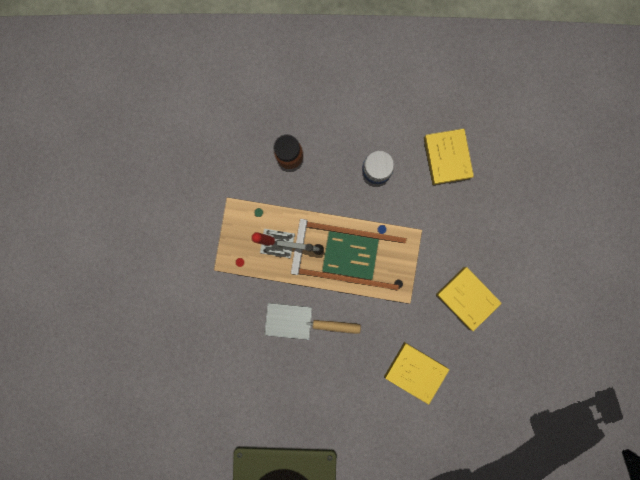

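View pics/side0.png

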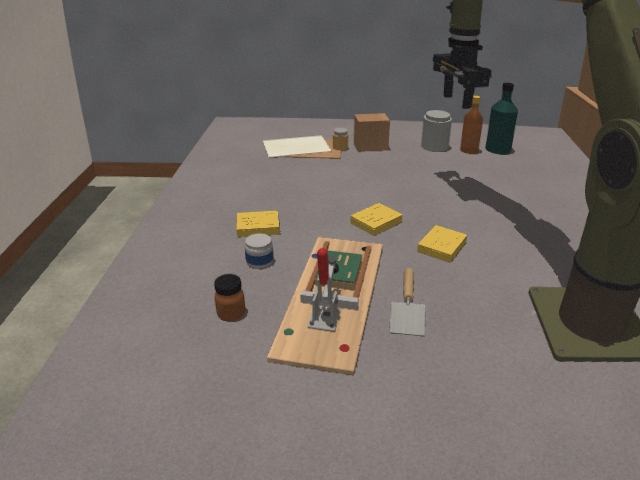

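The candidates for the block in the top view are the green one at (351,256) and the yellow look-alikes at (449,157), (470,299) and (417,374). I choose the green one, which lies between the guides on the jig. Next I'll get the jig pose from the board corners and check it in a close crop.

```bash
cat > fit.py <<'E'
from h import *
s=r.snapshot("top");im=s["img"]
hsv=cv2.cvtColor(im,cv2.COLOR_BGR2HSV)
m=((hsv[...,0]>8)&(hsv[...,0]<24)&(hsv[...,1]>70)&(hsv[...,2]>120)).astype(np.uint8)
m[:180]=0;m[310:]=0;m[:,430:]=0;m[:,:200]=0
m=cv2.morphologyEx(m,cv2.MORPH_OPEN,np.ones((3,3)))
c=np.vstack([k for k in cv2.findContours(m,0,2)[0] if cv2.contourArea(k)>100])
b=cv2.boxPoints(cv2.minAreaRect(c));print(b)
W=np.array([ray(s,p,.012) for p in b]);print(W.round(4))
print([np.linalg.norm(W[i]-W[i-1]).round(4) for i in range(4)])
cen=W.mean(0)
e=[W[i]-W[i-1] for i in range(4)];L=[v for v in e if np.linalg.norm(v)>.3]
x=L[0]-L[1];x=x*np.sign(x[1]);yaw=np.arctan2(x[1],x[0])
print("cen",cen,"yaw",yaw)
J=np.array([*cen[:2],yaw])
def jp(P,J=J):
    c,q=np.cos(J[2]),np.sin(J[2]);P=np.atleast_2d(P).astype(float)
    return np.c_[J[0]+c*P[:,0]-q*P[:,1],J[1]+q*P[:,0]+c*P[:,1],P[:,2]]
np.save("J.npy",J)
g=((hsv[...,0]>60)&(hsv[...,0]<100)&(hsv[...,1]>80)).astype(np.uint8);g[:225]=0;g[290:]=0;g[:,:315]=0;g[:,390:]=0
ys,xs=np.nonzero(g);c2=np.c_[xs,ys].astype(np.float32)
bb=cv2.boxPoints(cv2.minAreaRect(c2))
q=np.array([ray(s,p,.034) for p in bb])-[J[0],J[1],0]
cy,sy=np.cos(J[2]),np.sin(J[2])
print("block in jig",np.c_[q[:,0]*cy+q[:,1]*sy,-q[:,0]*sy+q[:,1]*cy].round(4))
big=cv2.resize(im[180:320,200:440],None,fx=3.3,fy=3.3,interpolation=cv2.INTER_CUBIC)
def dr(P,col):
    for p in pix(s,jp(P)): cv2.circle(big,tuple(((p-[200,180]+.5)*3.3).astype(int)),3,col,-1)
dr([[x,y,.012] for x in(-.2,.2) for y in(-.075,.075)],(255,0,255))
dr([[.03,y,.032] for y in(-.04,0,.04)],(0,0,255))
dr([[x,y,.022] for x in(-.17,.03) for y in(-.042,.042)],(255,255,0))
dr([[.075+.1*np.cos(1.36),0,.055+.1*np.sin(1.36)],[.075-.075*np.cos(.5),0,.055+.075*np.sin(.5)]],(0,255,255))
cv2.imwrite("pics/fit.png",big)
E
python3 fit.py
```

```text
[[213.24323 270.54053]
 [225.56757 196.5946 ]
 [422.27026 229.37842]
 [409.94592 303.32434]]
[[ 0.4545  0.1516  0.012 ]
 [ 0.6043  0.1317  0.012 ]
 [ 0.5469 -0.2657  0.012 ]
 [ 0.3989 -0.2433  0.012 ]]
[np.float64(0.3988), np.float64(0.1511), np.float64(0.4015), np.float64(0.1497)]
cen [ 0.50113548 -0.05641026  0.012     ] yaw 1.4289963041069558
block in jig [[-0.0175  0.0391]
 [-0.0175 -0.0395]
 [-0.1138 -0.0394]
 [-0.1135  0.0391]]
```

View pics/fit.png

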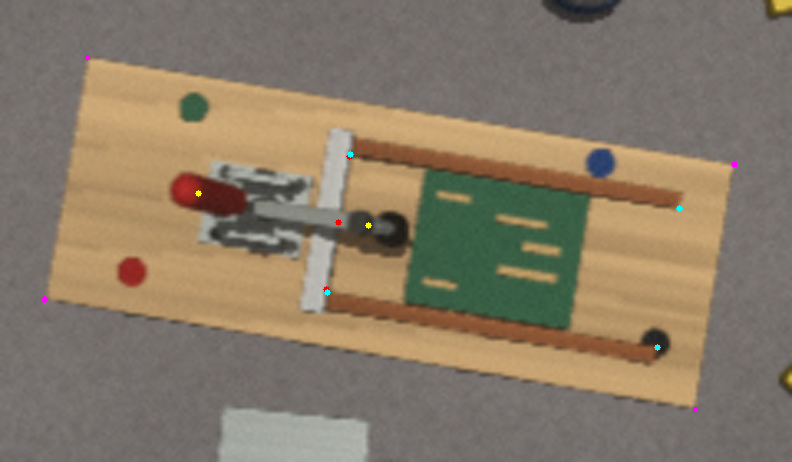

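The green block (centre at about (497,245) in the crop) lies between the guides with its rear at jig x≈-0.116, and the projected model points match the picture. I'll work out the approach next.

```bash
cat > go.py <<'E'
from h import *
import sys
J=np.load("J.npy")
def target(jx,jy,z,tilt=0):
    c,q=np.cos(J[2]),np.sin(J[2])
    p=np.array([J[0]+c*jx-q*jy,J[1]+q*jx+c*jy,z])
    X=np.array([c,q,0]);Z=np.array([0,0,-1.]);Rm=np.c_[X,np.cross(Z,X),Z]
    return p,R.from_matrix(Rm)
def injig(p):
    c,q=np.cos(J[2]),np.sin(J[2]);d=p-np.r_[J[:2],0]
    return np.array([c*d[0]+q*d[1],-q*d[0]+c*d[1],d[2]])
st=r.get_state();R0=R.from_quat(st["eef_rot"]);p0=st["tool_pos"]
print("t",st["clock"],"jig tcp",injig(p0).round(4),"F",st["contact_force"].round(2),"open",round(st["opening"],2))
a=list(map(float,sys.argv[1:]))
for i in range(0,len(a),3):
    p,Rt=target(*a[i:i+3])
    print((R0.inv().apply(p-p0)*1000).round(1),(R0.inv()*Rt).as_rotvec(degrees=True).round(2))
E
python3 go.py -.155 0 .2 -.155 0 .09 -.155 0 .024
```

```text
t 1.25 jig tcp [-0.5692  0.2151  0.2387] F [ 0.22  0.24 -0.46] open 1.0
[ 382.2 -267.8   38.7] [  0.     0.   -62.46]
[ 382.2 -267.8  148.7] [  0.     0.   -62.46]
[ 382.2 -267.8  214.7] [  0.     0.   -62.46]
```

Call:
carry_out --pt "0.03 -0.02 0 0 0 -5" --pt "0.07 -0.05 0 0 0 -12" --pt "0.11 -0.077 0 0 0 -19" --pt "0.15 -0.105 0 0 0 -26" --pt "0.19 -0.133 0 0 0 -33" --pt "0.23 -0.161 0.01 0 0 -40" --pt "0.27 -0.189 0.02 0 0 -46" --pt "0.31 -0.217 0.03 0 0 -52" --pt "0.345 -0.242 0.035 0 0 -57" --pt "0.37 -0.26 0.038 0 0 -61" --pt "0.382 -0.268 0.039 0 0 -62.5" --pt "0.382 -0.268 0.039 0 0 -62.5" --fingers 255 --grip_force 20

```text
clock: 2.45
tool_pos: [0.4801, -0.2083, 0.1998]
eef_rot: [0.754, 0.656, 0.001, 0.0]
contact_force: [-0.4, -0.2, 0.5]
opening: 0.005
```

```bash
python3 go.py -.155 0 .09 -.155 0 .024; python3 -c "
from h import *
s=r.snapshot('side');cv2.imwrite('pics/s1.png',cv2.resize(s['img'][60:380,200:520],None,fx=1.8,fy=1.8))
s=r.snapshot('wrist');cv2.imwrite('pics/w1.png',s['img'])"
```

```text
t 2.45 jig tcp [-0.1533 -0.0007  0.1998] F [-0.39 -0.19  0.45] open 0.01
[ -1.7  -0.8 109.8] [ 0.06 -0.04  0.19]
[ -1.8  -0.9 175.8] [ 0.06 -0.04  0.19]
```

View pics/s1.png

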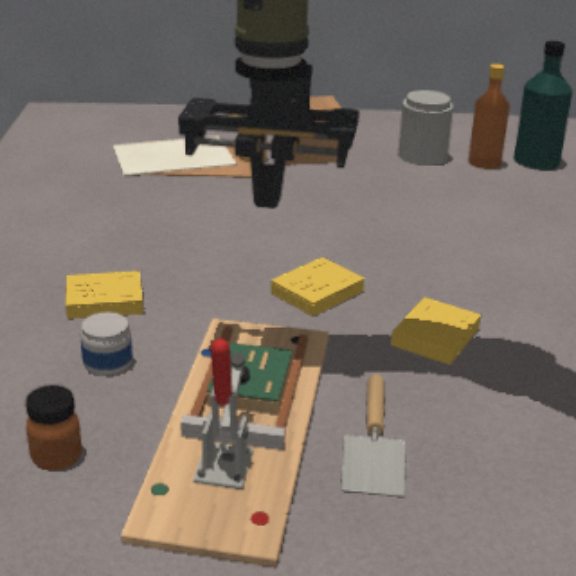

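View pics/w1.png

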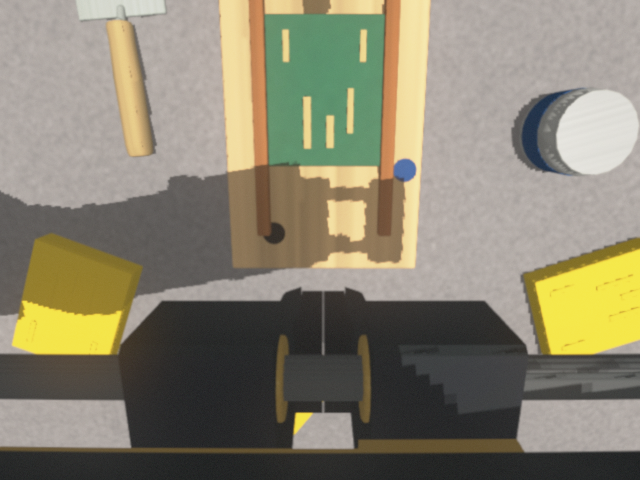

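The wrist view shows the shut fingers at column 323, in line with the jig's centre, and the block's rear edge at row 165. The way down behind it is free, so I'll descend.

Call:
carry_out --pt "-0.001 -0.001 0.02 0 0 0" --pt "-0.002 -0.001 0.05 0 0 0" --pt "-0.002 -0.001 0.08 0 0 0" --pt "-0.002 -0.001 0.11 0 0 0" --pt "-0.002 -0.001 0.135 0 0 0" --pt "-0.002 -0.001 0.155 0 0 0" --pt "-0.002 -0.001 0.168 0 0 0" --pt "-0.002 -0.001 0.174 0 0 0" --pt "-0.002 -0.001 0.176 0 0 0" --pt "-0.002 -0.001 0.176 0 0 0"

```text
clock: 3.55
tool_pos: [0.4775, -0.2127, 0.0241]
eef_rot: [0.756, 0.655, -0.0, 0.0]
contact_force: [0.6, 0.1, -1.0]
opening: 0.006
```

```bash
python3 go.py -.125 0 .024 -.079 0 .024; python3 -c "
from h import *
s=r.snapshot('side');cv2.imwrite('pics/s2.png',cv2.resize(s['img'][200:380,240:440],None,fx=3,fy=3))
s=r.snapshot('wrist');cv2.imwrite('pics/w2.png',s['img'])"
```

```text
t 3.55 jig tcp [-0.1581  0.0013  0.0241] F [ 0.65  0.08 -1.01] open 0.01
[33.1  1.3  0.1] [ 0.02  0.05 -0.06]
[79.1  1.2  0. ] [ 0.02  0.05 -0.06]
```

View pics/s2.png

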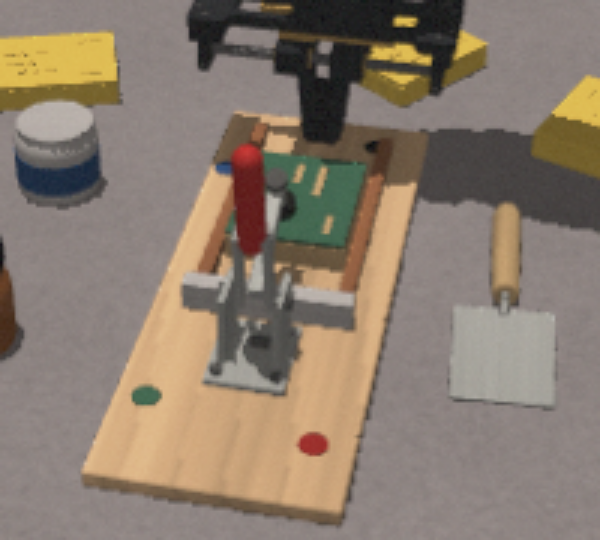

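View pics/w2.png

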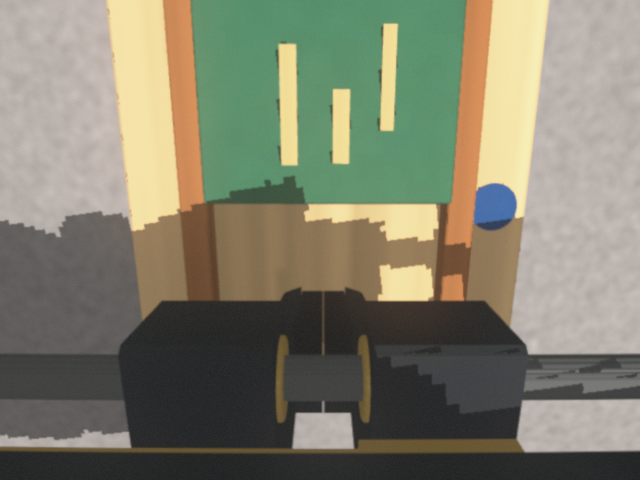

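The fingers are inside the guides behind the rear face, which is at row 203 in the wrist view, with clearance ahead. I'll push slowly.

Call:
carry_out --pt "0.01 0.001 0 0 0 0" --pt "0.02 0.001 0 0 0 0" --pt "0.026 0.001 0 0 0 0" --pt "0.03 0.001 0 0 0 0" --pt "0.034 0.001 0 0 0 0" --pt "0.038 0.001 0 0 0 0" --pt "0.042 0.001 0 0 0 0" --pt "0.046 0.001 0 0 0 0" --pt "0.05 0.001 0 0 0 0" --pt "0.054 0.001 0 0 0 0" --pt "0.058 0.001 0 0 0 0" --pt "0.062 0.001 0 0 0 0"

```text
clock: 4.85
tool_pos: [0.4874, -0.1501, 0.0237]
eef_rot: [0.755, 0.655, -0.0, 0.0]
contact_force: [-0.9, -2.3, 2.3]
opening: 0.004
```

```bash
python3 go.py -.079 0 .024
```

```text
t 4.85 jig tcp [-0.0947  0.0003  0.0237] F [-0.88 -2.28  2.29] open 0.0
[15.7  0.4 -0.3] [-0.    0.01  0.03]
```

Call:
carry_out --pt "0.003 0 0 0 0 0" --pt "0.006 0 0 0 0 0" --pt "0.009 0 0 0 0 0" --pt "0.011 0 0 0 0 0" --pt "0.012 0 0 0 0 0" --pt "0.012 0 0 0 0 0"

```text
clock: 5.45
tool_pos: [0.4891, -0.1381, 0.0237]
eef_rot: [0.755, 0.656, 0.0, -0.0]
contact_force: [0.9, -1.8, 1.7]
opening: -0.0
```

```bash
python3 go.py -.079 0 .024;python3 -c "
from h import *
s=r.snapshot('side');cv2.imwrite('pics/s3.png',cv2.resize(s['img'][220:340,270:400],None,fx=4.5,fy=4.5,interpolation=2))"
```

```text
t 5.45 jig tcp [-0.0826  0.0003  0.0237] F [ 0.94 -1.77  1.65] open -0.0
[ 3.6  0.3 -0.3] [ 0.   -0.02  0.06]
```

View pics/s3.png

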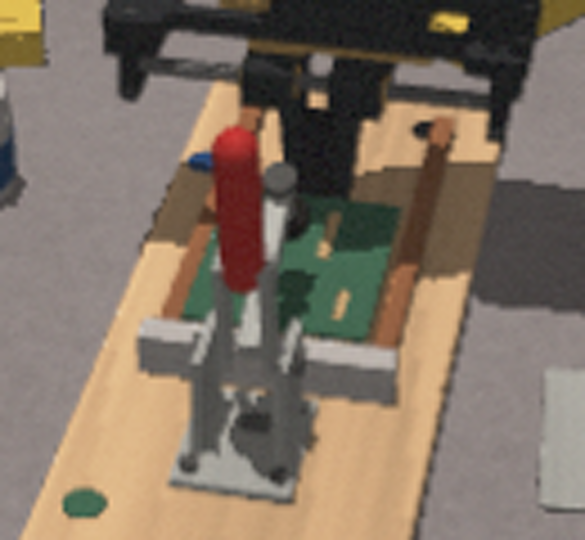

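Call:
carry_out --pt "0.001 0 0 0 0 0" --pt "0.002 0 0 0 0 0" --pt "0.003 0 0 0 0 0" --pt "0.004 0 0 0 0 0" --pt "0.004 0 0 0 0 0"

```text
clock: 6.0
tool_pos: [0.4892, -0.136, 0.0237]
eef_rot: [0.756, 0.655, -0.001, 0.0]
contact_force: [-0.5, -5.3, 0.5]
opening: 0.008
```

```bash
python3 go.py -.079 0 .024
```

```text
t 6.0 jig tcp [-0.0805  0.0006  0.0237] F [-0.52 -5.33  0.49] open 0.01
[ 1.5  0.6 -0.3] [-0.04  0.12 -0.05]
```

Call:
carry_out --pt "0.002 0 0 0 0 0" --pt "0.004 0 0 0 0 0" --pt "0.004 0 0 0 0 0" --pt "0.004 0 0 0 0 0"

```text
clock: 6.4
tool_pos: [0.4891, -0.1359, 0.0237]
eef_rot: [0.757, 0.654, -0.003, 0.002]
contact_force: [-1.4, -12.6, -0.2]
opening: 0.006
```

```bash
python3 go.py -.079 0 .024;python3 -c "
from h import *
s=r.snapshot('top');cv2.imwrite('pics/t4.png',cv2.resize(s['img'][180:320,200:440],None,fx=3.3,fy=3.3,interpolation=2))"
```

```text
t 6.4 jig tcp [-0.0804  0.0006  0.0237] F [ -1.39 -12.56  -0.2 ] open 0.01
[ 1.4  0.6 -0.3] [-0.08  0.41 -0.25]
```

View pics/t4.png

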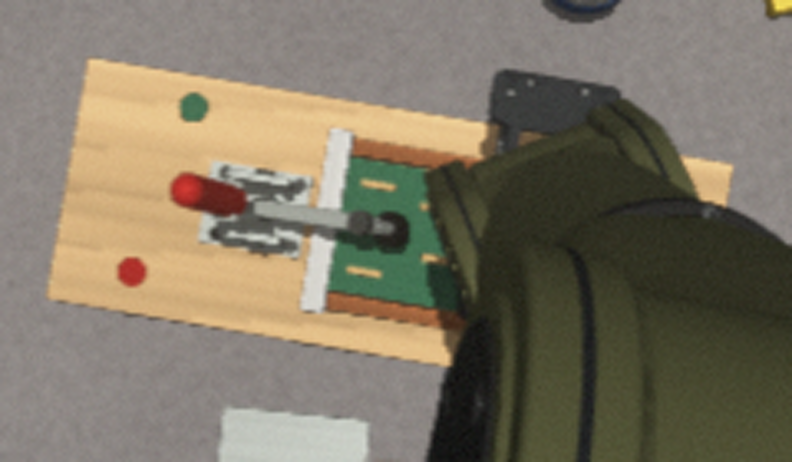

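The block stalled at 12.6 N with TCP x at -0.0804, which agrees with home (-0.070 less the ~10 mm half finger). The top view shows the green front edge touching the stop at about (345,160) to (328,295), and the handle is still open. I'll back off and lift.

Call:
carry_out --pt "-0.006 0 0 0 0 0" --pt "-0.015 0 0 0 0 0" --pt "-0.025 0 0 0 0 0" --pt "-0.03 0 -0.01 0 0 0" --pt "-0.03 0 -0.04 0 0 0" --pt "-0.03 0 -0.08 0 0 0" --pt "-0.03 0 -0.12 0 0 0" --pt "-0.03 0 -0.16 0 0 0" --pt "-0.03 0 -0.2 0 0 0" --pt "-0.03 0 -0.22 0 0 0" --pt "-0.03 0 -0.226 0 0 0" --pt "-0.03 0 -0.226 0 0 0"

```text
clock: 7.65
tool_pos: [0.4859, -0.1604, 0.2504]
eef_rot: [0.755, 0.655, 0.0, 0.001]
contact_force: [-0.0, 0.6, 0.7]
opening: 0.01
```

```bash
python3 go.py .05 0 .25 .05 0 .155;python3 -c "
from h import *
s=r.snapshot('side');cv2.imwrite('pics/s5.png',cv2.resize(s['img'][220:340,270:400],None,fx=4.5,fy=4.5,interpolation=2))
s=r.snapshot('wrist');cv2.imwrite('pics/w5.png',s['img'])"
```

```text
t 7.65 jig tcp [-0.1051  0.0003  0.2504] F [-0.03  0.6   0.73] open 0.01
[155.1   0.4   0.3] [0.08 0.02 0.04]
[155.1   0.3  95.3] [0.08 0.02 0.04]
```

View pics/w5.png

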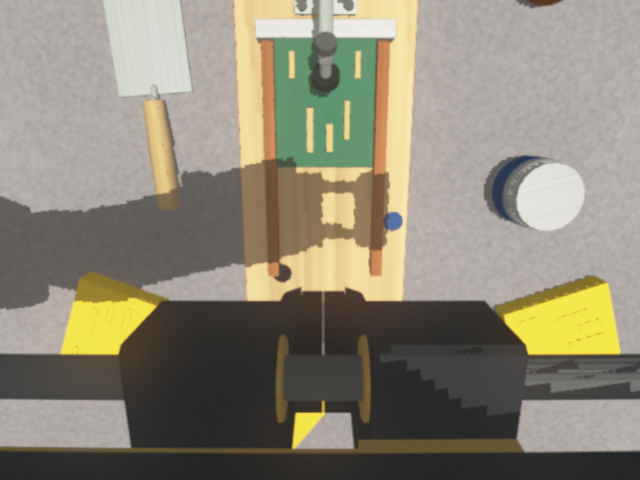

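View pics/s5.png

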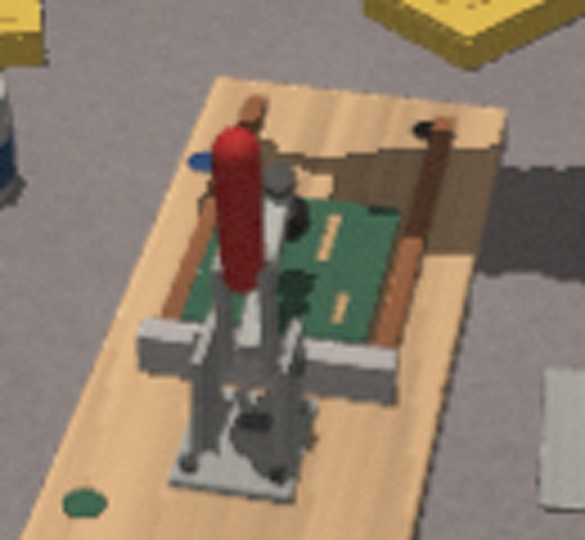

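The block stayed home, with green meeting the stop at row 38 in the wrist view. Next I'll move over to the -x side of the handle and down to grip height.

Call:
carry_out --pt "0.02 0 0 0 0 0" --pt "0.05 0 0 0 0 0" --pt "0.09 0 0 0 0 0" --pt "0.12 0 0 0 0 0" --pt "0.14 0 0 0 0 0" --pt "0.15 0 0.01 0 0 0" --pt "0.155 0 0.03 0 0 0" --pt "0.155 0 0.055 0 0 0" --pt "0.155 0 0.08 0 0 0" --pt "0.155 0 0.092 0 0 0" --pt "0.155 0 0.095 0 0 0" --pt "0.155 0 0.095 0 0 0"

```text
clock: 8.95
tool_pos: [0.5075, -0.0071, 0.1542]
eef_rot: [0.755, 0.655, -0.001, -0.0]
contact_force: [-0.1, 1.7, -0.7]
opening: 0.002
```

```bash
python3 - <<'E'
import numpy as np
for v in np.arange(0,1.36,.1):
    t=1.36-v; print(round(v,2),np.round([.075+.1*np.cos(t)-.009*np.sin(t)-.010,.055+.1*np.sin(t)+.009*np.cos(t)],4))
E
python3 go.py .077 0 .155
python3 -c "
from h import *
s=r.snapshot('side');cv2.imwrite('pics/s6.png',cv2.resize(s['img'][200:360,250:420],None,fx=3.5,fy=3.5,interpolation=2))"
```

```text
0.0 [0.0771 0.1547]
0.1 [0.087 0.153]
0.2 [0.0967 0.1503]
0.3 [0.106  0.1466]
0.4 [0.115  0.1421]
0.5 [0.1234 0.1367]
0.6 [0.1313 0.1304]
0.7 [0.1385 0.1234]
0.8 [0.1449 0.1157]
0.9 [0.1506 0.1075]
1.0 [0.1554 0.0987]
1.1 [0.1593 0.0894]
1.2 [0.1623 0.0798]
1.3 [0.1643 0.07  ]
t 8.95 jig tcp [0.0497 0.0006 0.1542] F [-0.1   1.72 -0.68] open 0.0
[27.3  0.6 -0.8] [-0.06  0.02  0.02]
```

View pics/s6.png

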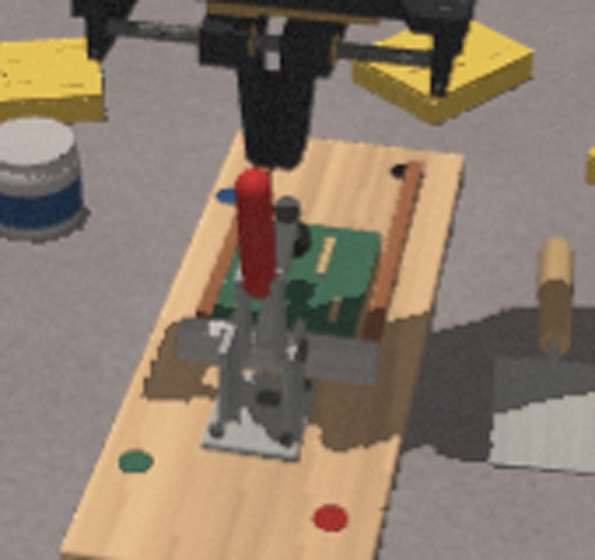

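```bash
python3 - <<'E'
from h import *
s=r.snapshot('side');J=np.load('J.npy')
c,q=np.cos(J[2]),np.sin(J[2])
P=lambda x,y,z:[J[0]+c*x-q*y,J[1]+q*x+c*y,z]
for n,p in dict(tcp=P(.0497,.0006,.1542),handle_end=P(.075+.125*np.cos(1.36),0,.055+.125*np.sin(1.36)),hinge=P(.075,0,.055),bartip=P(.009,0,.091),grip=P(.0959,0,.1528)).items():
    print(n,pix(s,p)[0].round(1),((pix(s,p)[0]-[250,200])*3.5).round())
E
```

```text
tcp [329.1 244.7] [277. 156.]
handle_end [322.6 249.3] [254. 172.]
hinge [325.5 298.3] [264. 344.]
bartip [332.8 261.8] [290. 216.]
grip [323.2 259.8] [256. 209.]
```

The projected TCP, handle end and grip agree with the picture, e.g. handle end at (254,172) and TCP at (277,156) in the crop. I'll start the push along the arc.

Call:
carry_out --pt "0.01 0 0 0 0 0" --pt "0.02 0 0 0 0 0" --pt "0.027 0 0 0 0 0" --pt "0.032 0 0.001 0 0 0" --pt "0.037 0 0.002 0 0 0" --pt "0.042 0 0.003 0 0 0" --pt "0.047 0 0.005 0 0 0" --pt "0.052 0 0.006 0 0 0" --pt "0.056 0 0.008 0 0 0" --pt "0.056 0 0.008 0 0 0"

```text
clock: 10.05
tool_pos: [0.5159, 0.0486, 0.1466]
eef_rot: [0.755, 0.655, -0.0, 0.0]
contact_force: [0.5, -3.3, 4.9]
opening: 0.002
```

```bash
python3 go.py .106 0 .1466;python3 -c "
from h import *
s=r.snapshot('side');cv2.imwrite('pics/s7.png',cv2.resize(s['img'][200:360,250:420],None,fx=3.5,fy=3.5,interpolation=2))"
```

```text
t 10.05 jig tcp [0.106  0.0003 0.1466] F [ 0.48 -3.27  4.85] open 0.0
[-0.   0.3 -0. ] [0.01 0.03 0.04]
```

View pics/s7.png

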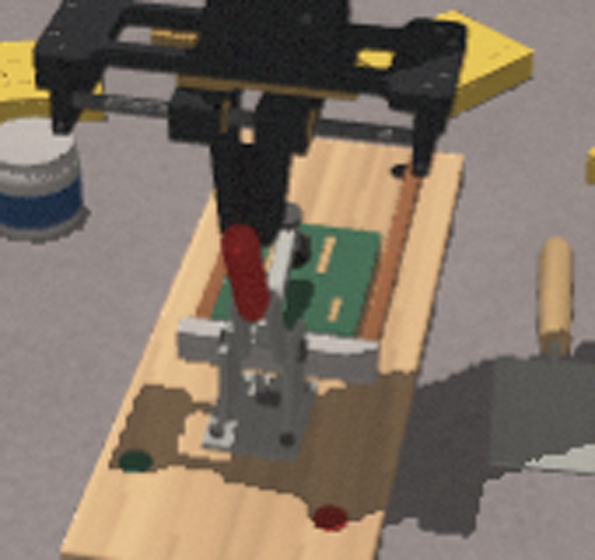

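Call:
carry_out --pt "0.005 0 0.002 0 0 0" --pt "0.01 0 0.005 0 0 0" --pt "0.014 0 0.008 0 0 0" --pt "0.018 0 0.011 0 0 0" --pt "0.022 0 0.014 0 0 0" --pt "0.026 0 0.018 0 0 0" --pt "0.029 0 0.021 0 0 0" --pt "0.033 0 0.025 0 0 0" --pt "0.036 0 0.029 0 0 0" --pt "0.039 0 0.033 0 0 0" --pt "0.042 0 0.037 0 0 0" --pt "0.045 0 0.041 0 0 0"

```text
clock: 11.3
tool_pos: [0.5225, 0.0942, 0.1057]
eef_rot: [0.755, 0.656, 0.001, -0.0]
contact_force: [1.1, -1.9, 2.9]
opening: 0.005
```

```bash
python3 go.py .1593 0 .0894 .1623 0 .0798;python3 -c "
from h import *
s=r.snapshot('side');cv2.imwrite('pics/s8.png',cv2.resize(s['img'][200:360,250:420],None,fx=3.5,fy=3.5,interpolation=2))"
```

```text
t 11.3 jig tcp [0.1521 0.0002 0.1057] F [ 1.06 -1.93  2.94] open 0.01
[ 7.2  0.2 16.3] [ 0.05 -0.09  0.05]
[10.2  0.2 25.9] [ 0.05 -0.09  0.05]
```

View pics/s8.png

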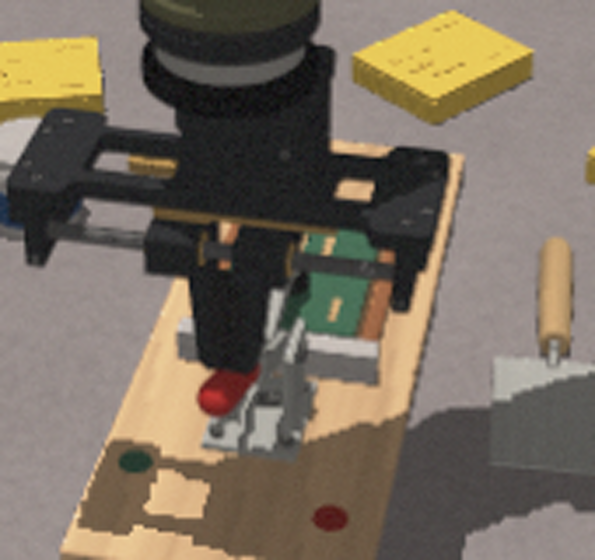

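The handle is over to about 0.92. I'll carry on past the dead point.

Call:
carry_out --pt "0.002 0 0.004 0 0 0" --pt "0.004 0 0.008 0 0 0" --pt "0.006 0 0.012 0 0 0" --pt "0.007 0 0.016 0 0 0" --pt "0.009 0 0.021 0 0 0" --pt "0.01 0 0.026 0 0 0" --pt "0.011 0 0.03 0 0 0" --pt "0.012 0 0.035 0 0 0" --pt "0.012 0 0.035 0 0 0"

```text
clock: 12.25
tool_pos: [0.5233, 0.1052, 0.07]
eef_rot: [0.755, 0.656, -0.0, -0.0]
contact_force: [0.5, 0.8, 0.1]
opening: 0.005
```

```bash
python3 go.py .1643 0 .2;python3 -c "
from h import *
s=r.snapshot('side');cv2.imwrite('pics/s9.png',cv2.resize(s['img'][200:360,250:420],None,fx=3.5,fy=3.5,interpolation=2))"
```

```text
t 12.25 jig tcp [0.1631 0.0009 0.07  ] F [0.5  0.84 0.1 ] open 0.0
[   1.2    0.7 -130. ] [-0.05  0.03  0.06]
```

View pics/s9.png

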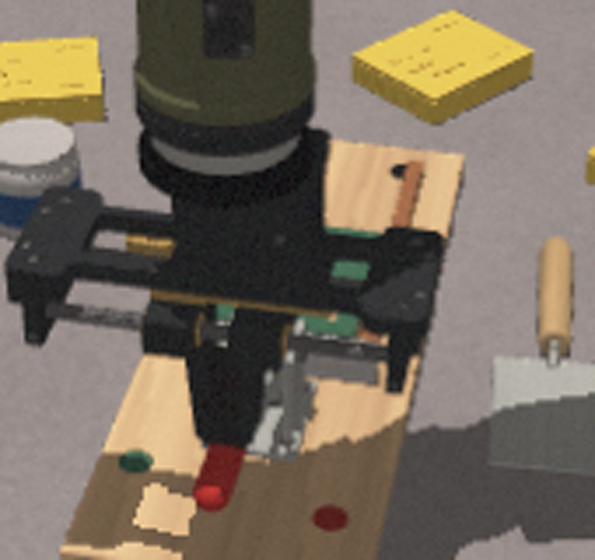

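The handle snapped down, away from the finger, and the force is near zero. I'll lift clear and move back.

Call:
carry_out --pt "0 0 -0.01 0 0 0" --pt "0 0 -0.03 0 0 0" --pt "0 0 -0.06 0 0 0" --pt "0 0 -0.1 0 0 0" --pt "0 0 -0.14 0 0 0" --pt "0 0 -0.18 0 0 0" --pt "-0.04 0 -0.2 0 0 0" --pt "-0.09 0 -0.2 0 0 0" --pt "-0.14 0 -0.2 0 0 0" --pt "-0.19 0 -0.2 0 0 0" --pt "-0.24 0 -0.2 0 0 0" --pt "-0.28 0 -0.2 0 0 0"

```text
clock: 13.5
tool_pos: [0.483, -0.1755, 0.2717]
eef_rot: [0.756, 0.655, -0.0, 0.001]
contact_force: [0.9, 0.7, 0.2]
opening: 0.005
```

Call:
carry_out --pt "-0.04 0 0 0 0 0" --pt "-0.08 0 0 0 0 0" --pt "-0.12 0 0 0 0 0" --pt "-0.15 0 0 0 0 0" --pt "-0.15 0 0 0 0 0" --pt "-0.15 0 0 0 0 0"

```text
clock: 14.1
tool_pos: [0.4628, -0.3207, 0.2713]
eef_rot: [0.756, 0.655, 0.0, 0.0]
contact_force: [0.0, 0.4, -0.8]
opening: 0.003
```

```bash
python3 go.py;python3 - <<'E'
from h import *
s=r.snapshot('side');cv2.imwrite('pics/s10.png',cv2.resize(s['img'][200:360,220:430],None,fx=3.5,fy=3.5,interpolation=2))
J=np.load('J.npy');c,q=np.cos(J[2]),np.sin(J[2])
P=lambda x,y,z:[J[0]+c*x-q*y,J[1]+q*x+c*y,z]
print(((pix(s,P(.2,0,.0562))-[220,200])*3.5))
s=r.snapshot('top');cv2.imwrite('pics/t10.png',cv2.resize(s['img'][180:320,200:440],None,fx=3.3,fy=3.3,interpolation=2))
print("tin",[d["xyz"].round(3) if hasattr(d["xyz"],"round") else d["xyz"] for l in("tin","jar","spatula") for d in r.spot_point(s,l)[:1]])
print("handle end",((pix(s,P(.2,0,.0562))-[200,180])*3.3),"stop",((pix(s,P(.03,.03,.034))-[200,180])*3.3),"rear",((pix(s,P(-.07,.03,.034))-[200,180])*3.3))
E
```

```text
t 14.1 jig tcp [-0.2671  0.0006  0.2713] F [ 0.04  0.35 -0.84] open 0.0
[[313.97068111 505.39226522]]
tin [[0.6698, -0.173, 0.0023], [0.6875, 0.0046, -0.0037], [0.3515, -0.0503, 0.0027]]
handle end [[ 46.27410188 171.65285153]] stop [[327.72580593 270.95641808]] rear [[494.64141353 298.87498674]]
```

View pics/s10.png

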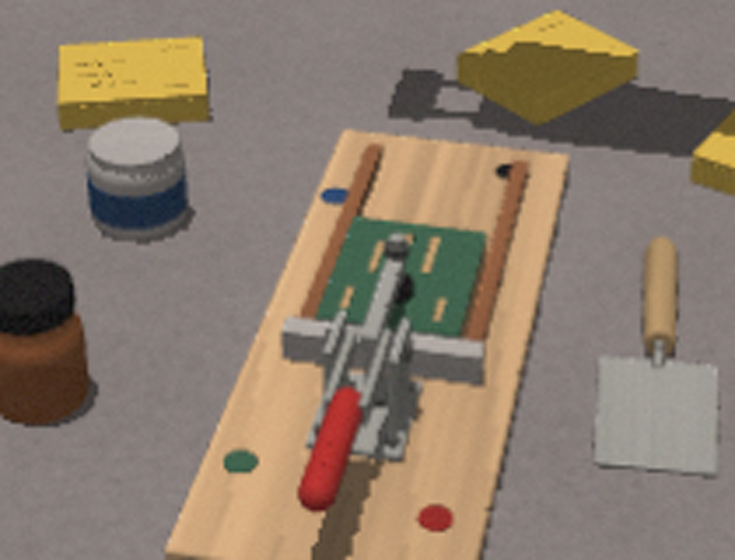

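View pics/t10.png

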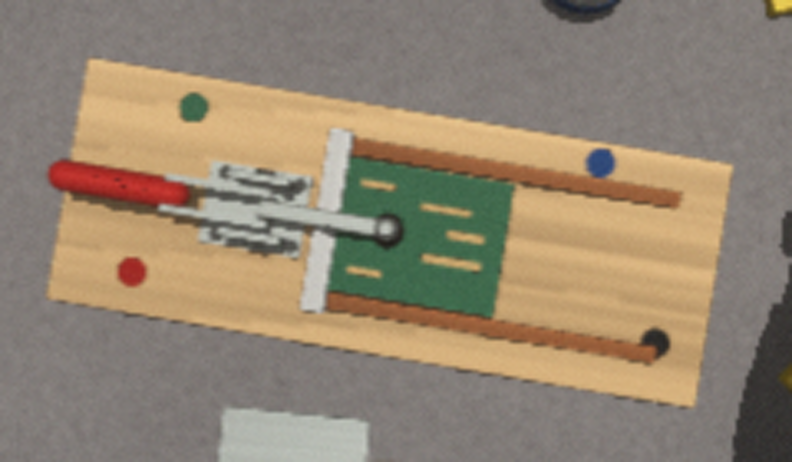

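The handle lies level, with its end at (48,172) in the top crop against a predicted (46,172). The block touches the stop and its rear is at the predicted column of about 495. The foot is on the block, the bystanders are unmoved and the hand is clear, so I'll hand in the job.

```bash
python3 -c "
from h import *
print(r.finish_job())"
```

```text
the job is handed in; nothing more can be done
None
```

I pushed the green block home with the shut fingers, then swung the red handle over along its arc until it snapped down. After that I lifted the hand clear and handed the job in at about 14 s of the 58 s allowed. No verdict is reported.

- **Block home:** the push stalled against the stop at about 12.6 N. The finger position put the block's rear about where it should be when home, and the last top view shows its front edge touching the stop.
- **Handle locked:** after I lifted off, the handle lay level. Its end was at (48,172) in the top-view crop, against (46,172) predicted for the locked position, and the rubber foot was down on the block.
- **Tin, jar and spatula:** the tin and jar were detected within about 5 mm of where they started and the spatula within about 6 mm, roughly the detector's own error. All three look untouched in the pictures.
- **Hand clear:** the force reading was near zero (under 1 N) with the hand above and behind the jig.

No check failed. One small disagreement is that the stall point was 1–2 mm short of my first estimate (jig x = -0.080 against -0.079), which fits a finger half-width of about 10 mm instead of 9.

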